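Seat the tray plate of a bench tray sealer and load a meal tray

ROBOT

A 7-joint arm with a two-finger parallel gripper is mounted at the origin on the work surface. World frame = base frame: x ahead of the robot, y to its left, z up, the work surface at z = 0. Lengths are in m, angles in rad, forces in N, time in s.
With the tool pointing down it reaches from about 0.425 to 0.925 m from the base axis. Payload 6.8 kg.
Tool frame: the origin (TCP) lies at the very end of the fingers, on their centre line; the grasp point (between the pads) lies 19 mm behind it; z points along the fingers, y is the line along which they close (so a half turn about z gives the same grasp; the last joint's range is limited). The gripper opens to 85 mm and grips with 20 to 120 N. Pads are 22 mm wide; open, the fingers measure 114 mm over their backs; the gripper's body (76 mm by 85 mm) begins 54 mm behind the grasp point. The pads swing forward as they close: fully open they stand 13 mm farther back than shut.
Start: joints at [-1.458, 0.477, 0.022, 1.555, -0.011, 1.109, -0.083], TCP at [0.148, 0.659, 0.231] pointing down, gripper open.
Joint ranges: [-2.96, 2.96], [-0.34, 2.1], [-1.41, 1.46], [0.24, 2.44], [-1.37, 4.51], [0.17, 1.92], [-2.96, 2.96]. Speed limits (rad/s): [2.39, 2.39, 3.14, 3.14, 3.14, 3.14, 3.14].

INTERFACE

Orientations are given as a unit quaternion [w, x, y, z].
In Python, from station import get_obs, read_camera, hand_in gives the robot as it stands.
- The arm moves only by the tool arm_command, never from a script. Its argument "commands" is one flat list of numbers, 7 for each row, row after row: the shift along the tool's x, y, z in m, then the turn, a rotation vector about the tool's x, y, z in degrees, then the opening, from 0 (shut) to 1 (fully open). In form: [tx, ty, tz, rx, ry, rz, fingers, tx, ty, tz, rx, ry, rz, fingers, ...]. A call has 1 to 8 rows; each row is the pose to reach, as a shift and turn from the pose commanded when the call began, along the tool's axes at that moment; what a row does not reach only later rows make up. A row lasts 1/10 s, in which the tool goes at most 50 mm and 8.59 degrees, less where a joint would pass 70% of its speed; a pose out of reach is approached as far as the arm can. A call with a gripper value outside its range is refused whole. The fingers move at their own pace and stop on an object; "force" is the grip in N (left out, the last holds). Time passes only in rows, so rows that repeat a pose let the fingers close. It gives the time, the measured TCP pose, the force, the opening and the grip force at its end, in the units of the state.
- get_obs(): the state, without advancing time (a new reading comes with each control period).
- read_camera(name): name is "side" or "top" or "wrist"; returns a dict with "img" (480x640x3 uint8, red, green, blue), "camera_matrix" (3x3 intrinsics, pixels), "pose" (4x4, takes a point from camera to world coordinates). Camera axes: x right, y down, z forward; pixel columns grow to the right and rows downward; lengths in m; the calibration is good to about 2 mm. A picture is of the moment at which its call begins. There is no depth.
- hand_in(): hands the job in; it is judged then, once.
The state is a dict: "t": time; "q": joint angles; "joint_vel": joint speeds; "joint_torque": joint torques, N m; "eef_pos": TCP position; "tool_rot": TCP orientation; "contact_force": force on the tool from outside, world axes, zero at the start; "torque": the same for the moment, N m; "gripper_width": opening from 0.0 (shut) to 1.0 (fully open); "grasp_force": force on a finger pad.
Only numpy, scipy, OpenCV 4.12 (cv2) and the standard library are available. Lean on these libraries where they do the work, as an engineer would, in place of code of your own. Each camera call takes 0.05 s, during which the arm holds its last target. There are 200 camera calls.

TASK

Make the tray sealer ready: the loose aluminium tray plate is lying on the tips of the locating pins, too near the front of the pulled-out carriage, so slide it gently back until its four holes drop over the pins and it lies fully home and flat; do not force it down or ram it against the pins. Then set the empty black two-compartment meal tray from the counter into the plate's opening until its rim rests flat on the plate all round, let go, and leave the sauce bottle and the shaker where they are.

Things in the scene. Friction and masses are not known exactly. Their poses are not given: they have to be found in the camera images.
- sealer: Fixed steel bench tray sealer. Origin on the counter under the middle of the pulled-out carriage; +x to the back (away from the robot), y left, z up. Carriage: two ledges along x (290 x 42 mm, middles at y +111 and -111 mm), tops 70 mm above the counter; between them open down to a pan 30 mm above the counter. Housing at y -185 to -485 mm, 320 mm deep, 245 mm high, film roll to 330 mm.
- seat (a point): Point 70 mm above the sealer's origin, level with the ledges; axes as the sealer's. Four fixed pins, 10 mm thick, rise 7 mm above the ledges, the top half tapering to 7 mm: 120 mm apart in x, at y +-106 mm. They are clamped as one by hand (black screw heads at y +-106, 90 mm before and behind their middle): their middle is at x -12 to +12 mm, not measured: find it by feel or sight.
- plate: Loose aluminium tray plate, 250 mm (y) by 8 mm thick, 0.5 to 0.9 kg; origin in the underside at the middle of its 126 (x) by 176 (y) mm opening; reaches from x -110 to +105 mm. Four 12 mm through holes at x +-60, y +-106 mm. It starts on the pin tips, underside 77 mm above the counter (70 when home), 8 to 36 mm short of the pins in sealer x, up to 3 mm off in y, turned up to 0.04 rad.
- plate_grip (a point): Middle of the upright black rubber grip (it holds well) on the plate's front web: 36 mm (x) by 16 mm (y), 32 mm above the plate's top; lies 24 mm above the underside at plate x -87, y 0. Sliding takes 1 to 4 N. Over the pins the plate falls by its own weight unless held up; pressed on the grip it may tip. Over 25 N between plate and sealer, its fall's knock aside, is forcing.
- tray: Loose empty black rigid meal tray, two compartments, 137 (x) by 187 (y) by 40 mm high, 45 g; origin mid underside. Rim flange's underside is 38 mm up; below it the body is 122 by 172 mm, tapering to 115 by 165. Upright on the counter, long side roughly along y; fits the plate's opening either way round.
- tray_divider (a point): Middle of the top of the tray's straight divider, 36 mm above the tray's underside; axes as the tray's. The divider is 10 mm thick (y), 112 mm long (x), and rises from the 3 mm thick floor; each compartment beside it is 77 mm long in y, free for a finger.
- sauce: Bystander: amber glass sauce bottle, 60 mm across, 190 mm high; origin mid underside.
- shaker: Bystander: glass shaker with a steel cap, 42 mm across, 85 mm high, between the sealer and the tray; origin mid underside.
There are look-alikes about, which are no part of the job. Of the things shaped like the tray, the black one is meant.

How it is judged:
On the way, in this order (a step that is already met when the one before it is completed fails the run):
1. the plate has dropped over the four pins and lies home and flat on the carriage (z of plate in the frame of sealer below 0.0722 m and horizontal distance between plate and sealer below 0.016 m and angle between the z axis of plate and the z axis of sealer, either way round below 0.012 rad and angle between the x axis of plate and the x axis of sealer, either way round below 0.03 rad), for 0.3 s.
2. the tray sits in the plate's opening with its rim on the plate (z of tray in the frame of plate below -0.028 m and horizontal distance between tray and plate below 0.008 m and angle between the z axis of tray and the z axis of plate, either way round below 0.03 rad), for 0.2 s.
At the end, for the whole second after the job is handed in: The plate lies over its pins: underside within 2.2 mm of the 70 mm seat, level within 0.012 rad, square within 0.03 rad, within 16 mm of the sealer's origin. The tray's rim is within 2 mm of the plate, centred within 8 mm, level within 0.03 rad. Both at rest, released (all of step 1 and all of step 2 and linear speed of each of tray, plate below 0.02 m/s); the robot touches nothing.
It fails at once if the plate is forced while it is being seated: over 25 N between it and the sealer or its pins while it stands still (not the knock of its own fall, nor of setting in the tray) (contact force between plate and sealer above 25 N and linear speed of plate below 0.01 m/s and angular speed of plate below 0.05 rad/s and horizontal distance between tray and plate above 0.05 m).
It fails at once if a bystander (sauce bottle or shaker) is moved by more than 25 mm (distance of any of sauce, shaker from where it was at the start of the episode above 0.025 m).
It also fails if it takes over 61 s, if anything falls off the work surface, if the arm or the gripper's body presses on something with over 40 N, if the wrist force passes 120 N, or if a joint passes its speed limit or range.

## Working session

There is one attempt and no reset: what is moved stays moved. The work goes in short steps, Python scripts to look and compute and a tool call to move; the robot and the scene stay as the last step left them, time stands still between calls to the robot, and variables do not carry over. Pictures are saved under pics/ and viewed, at most 10 in all, crops included, and the job is handed in when it is done.

Besides the shell and the picture viewer there is one more tool, called after "Emit:" as name(argument=value, ...), one argument or row to a line, values as JSON. arm_command: Moves the arm, as the interface text tells. Its arguments: {"type":"object","properties":{"commands":{"type":"array","items":{"type":"number"}},"force":{"type":"number"}},"required":["commands"]}

```bash
mkdir -p pics; ls; python3 - <<'E'
from station import *
import cv2,numpy as np
o=get_obs();print(o)
for n in["top","side"]:
    c=read_camera(n);cv2.imwrite(f"pics/{n}0.png",c["img"][:,:,::-1]);np.savez(f"pics/{n}0.npz",**c);print(n,c["camera_matrix"].round(1).tolist(),c["pose"].round(3).tolist())
E
```

```text
pics
{'t': 0.0, 'q': array([-1.4580917 ,  0.47778659,  0.02237219,  1.55643745, -0.01148599,
        1.10928989, -0.08309533]), 'joint_vel': array([ 1.43419792e-03, -2.15120843e-03, -7.13275904e-04, -2.96258568e-03,
       -1.39990598e-03, -2.21314786e-05,  4.47200737e-04]), 'joint_torque': array([ 7.65088007e-04, -5.96467710e+01,  1.60782617e+00, -2.81189150e+01,
        1.23030500e-02,  9.49789421e-03,  9.16317262e-07]), 'eef_pos': array([0.14774522, 0.65803767, 0.23034132]), 'tool_rot': array([-1.88429480e-05,  1.10176229e-01,  9.93911664e-01, -8.96151343e-04]), 'contact_force': array([-0.62212428, -0.52672651,  0.53534508]), 'torque': array([-0.03377436, -0.0084045 , -0.01109851]), 'grasp_force': 0.0, 'gripper_width': 1.0028249301591574}
top [[529.1, 0.0, 320.5], [0.0, 529.1, 240.6], [0.0, 0.0, 1.0]] [[0.022, -0.981, 0.193, 0.308], [-1.0, -0.018, 0.023, 0.133], [-0.019, -0.193, -0.981, 1.004], [0.0, 0.0, 0.0, 1.0]]
side [[494.4, 0.0, 318.6], [0.0, 494.4, 243.5], [0.0, 0.0, 1.0]] [[-0.987, -0.066, 0.146, 0.338], [-0.158, 0.53, -0.833, 0.941], [-0.023, -0.845, -0.534, 0.608], [0.0, 0.0, 0.0, 1.0]]
```

View pics/top0.png

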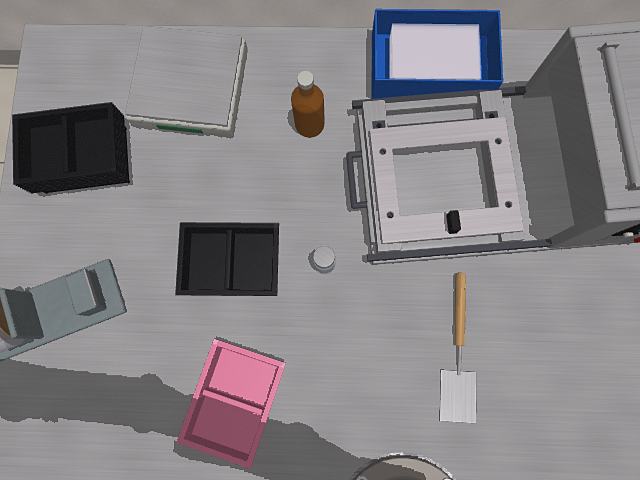

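View pics/side0.png

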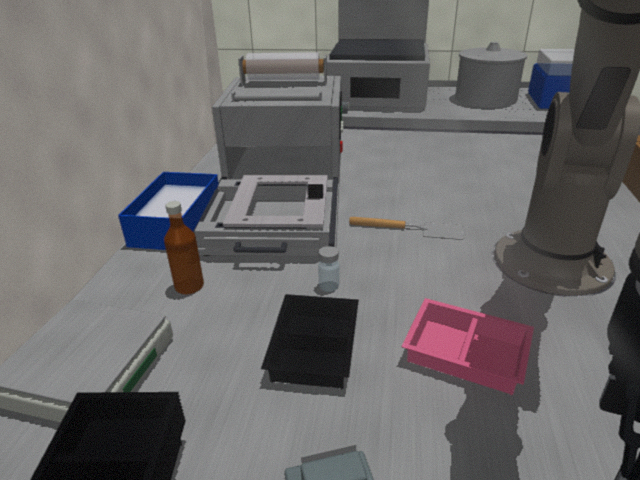

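The top view shows the plate with holes near (383,151), (498,141), (508,204) and (390,214), and the grip near (453,222). The rear screw heads are near (379,125) and (491,115). The black tray is at (228,258) and the shaker at (323,258). The black crate at (70,148) and the pink tray are the look-alikes.

```bash
cat > h.py <<'E'
import numpy as np,cv2
from scipy.spatial.transform import Rotation as R
def ray(c,uv,z):
    uv=np.atleast_2d(uv).astype(float);K,P=c["camera_matrix"],c["pose"]
    d=np.c_[uv,np.ones(len(uv))]@np.linalg.inv(K).T@P[:3,:3].T
    return P[:3,3]+d*((z-P[2,3])/d[:,2])[:,None]
def blob(img,uv,r,thr=None):
    """centroid of the dark blob nearest uv within a window of half-size r"""
    u,v=map(int,uv);g=cv2.cvtColor(img,cv2.COLOR_RGB2GRAY)[v-r:v+r+1,u-r:u+r+1].astype(float)
    t=thr or (g.min()+np.median(g))/2
    n,l,s,ce=cv2.connectedComponentsWithStats((g<t).astype(np.uint8))
    k=1+np.argmin(np.hypot(*(ce[1:]-r).T)); w=(t-g).clip(0)*(l==k)
    yy,xx=np.mgrid[:g.shape[0],:g.shape[1]]
    return np.array([u-r+(w*xx).sum()/w.sum(),v-r+(w*yy).sum()/w.sum()]),s[k,4]
def fit(local,world):
    """2D rigid fit -> origin, yaw, residuals"""
    a,b=local-local.mean(0),world-world.mean(0)
    y=np.arctan2((a[:,0]*b[:,1]-a[:,1]*b[:,0]).sum(),(a*b).sum())
    M=np.array([[np.cos(y),-np.sin(y)],[np.sin(y),np.cos(y)]])
    o=world.mean(0)-M@local.mean(0);return o,y,world-(local@M.T+o)
def totool(o,v): return R.from_quat(np.roll(o["tool_rot"],-1)).inv().apply(v)
HOL=np.array([[.06,.106],[.06,-.106],[-.06,-.106],[-.06,.106]])
E
python3 - <<'E'
from h import *
c=dict(np.load("pics/top0.npz"));im=c["img"]
cv2.imwrite("pics/crop.png",cv2.resize(im[80:270,340:540,::-1],None,fx=3.1,fy=3.1,interpolation=2))
p=np.array([blob(im,u,5)[0] for u in[(383,151),(498,141),(508,204),(390,214)]])
w=ray(c,p,.085)[:,:2];o,y,r=fit(HOL,w);print("holes",p.round(1).tolist(),o.round(4),y,(r*1e3).round(1).tolist())
s=np.array([blob(im,u,6) [0] for u in[(379,125),(491,115)]]);ws=ray(c,s,.072)[:,:2];print("screws",s,ws,np.hypot(*(ws[0]-ws[1])))
d=ws[0]-ws[1];ys=np.arctan2(-d[0],d[1]);M=lambda a:np.array([[np.cos(a),-np.sin(a)],[np.sin(a),np.cos(a)]])
print("sealer yaw",ys,"pinmid",ws.mean(0)-M(ys)@[.09,0])
print("grip",o+M(y)@[-.087,0])
g=cv2.cvtColor(im,cv2.COLOR_RGB2GRAY);m=np.zeros_like(g);m[210:305,165:290]=g[210:305,165:290]<70
k=max(cv2.findContours(m,0,2)[0],key=cv2.contourArea);a=cv2.minAreaRect(k);b=cv2.boxPoints(a)
wb=ray(c,b,.04)[:,:2];print("tray",b.tolist(),wb.round(4).tolist(),wb.mean(0),np.hypot(*(wb-np.roll(wb,1,0)).T))
for n,uv,z in[("shaker",(323,257),.085),("sauce",(306,78),.19)]:print(n,ray(c,uv,z))
E
```

```text
holes [[382.6, 151.1], [497.8, 141.0], [508.0, 204.3], [389.8, 215.1]] [ 0.6089 -0.0665] 0.10876230011349489 [[0.3, -0.6], [-0.0, 0.4], [0.1, 0.3], [-0.3, -0.2]]
screws [[378.53793103 125.57931034]
 [491.21506276 115.67196653]] [[ 0.71268416  0.05121288]
 [ 0.73538963 -0.15914304]] 0.21157776212260548
sealer yaw 0.1075220593372774 pinmid [ 0.63455664 -0.06362343]
grip [ 0.52244289 -0.07596337]
tray [[174.99996948242188, 295.0], [174.99996948242188, 223.0], [277.9999694824219, 223.0], [277.9999694824219, 295.0]] [[0.3912, 0.4197], [0.5262, 0.4299], [0.5297, 0.236], [0.3951, 0.2309]] [0.4605391  0.32915064] [0.18880025 0.13539747 0.1939329  0.13469988]
shaker [[0.45940186 0.14959742 0.085     ]]
sauce [[0.74437119 0.18258943 0.19      ]]
```

View pics/crop.png

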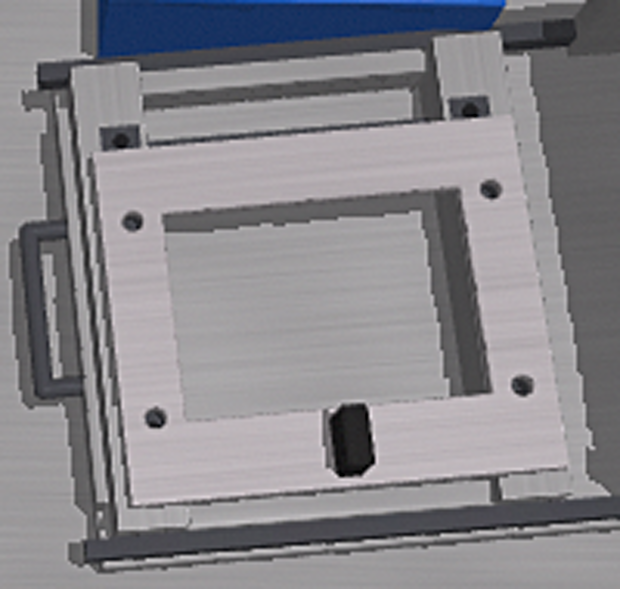

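```bash
cat >> h.py <<'E'
def delta(o,pos,yaw):
    """tool-frame shift (mm) and rotation vector (deg) to TCP pos, tool down, tool y along world yaw+90 (mod half turn)"""
    Rt=R.from_quat(np.roll(o["tool_rot"],-1)); best=None
    for k in(0,np.pi):
        T=R.from_euler('z',yaw+k)*R.from_euler('x',np.pi)
        v=(Rt.inv()*T).as_rotvec(degrees=True)
        if best is None or np.linalg.norm(v)<np.linalg.norm(best):best=v
    return (Rt.inv().apply(np.array(pos)-o["eef_pos"])*1e3).round(1),best.round(2)
E
python3 - <<'E'
from h import *
from station import get_obs
o=get_obs();print(R.from_quat(np.roll(o["tool_rot"],-1)).as_matrix().round(3))
for p in[(.45,.35,.23),(.522,-.076,.2)]:print(delta(o,p,.108))
E
```

```text
[[-0.976  0.219 -0.   ]
 [ 0.219  0.976 -0.002]
 [-0.    -0.002 -1.   ]]
(array([-362.4, -234.4,    0.9]), array([-1.000e-01, -1.000e-02, -1.884e+01]))
(array([-525.9, -634.3,   31.6]), array([-1.000e-01, -1.000e-02, -1.884e+01]))
```

Emit:
arm_command(
  commands=[-0.362,-0.234,0,0,0,-18.8,1,-0.362,-0.234,0,0,0,-18.8,1,-0.362,-0.234,0,0,0,-18.8,1,-0.362,-0.234,0,0,0,-18.8,1,-0.362,-0.234,0,0,0,-18.8,1,-0.362,-0.234,0,0,0,-18.8,1,-0.362,-0.234,0,0,0,-18.8,1,-0.362,-0.234,0,0,0,-18.8,1],
)

```text
t: 0.9
eef_pos: [0.429, 0.3713, 0.2311]
tool_rot: [-0.0, -0.054, 0.999, -0.0]
contact_force: [0.9, 0.1, -0.8]
gripper_width: 1.001
grasp_force: 0.0
```

```bash
python3 - <<'E'
from h import *
from station import *
o=get_obs();print(o["eef_pos"],o["t"])
for p in[(.45,.35,.23),(.522,-.076,.2)]:print(delta(o,p,.108))
c=read_camera("wrist");np.savez("pics/w0.npz",**c);cv2.imwrite("pics/w0.png",c["img"][:,:,::-1]);print(c["pose"].round(3).tolist())
E
```

```text
[0.42900225 0.37130161 0.23110501] 0.9
(array([-18.6, -23.4,   1.1]), array([-0.01, -0.02, -0.03]))
(array([ -44.5, -454.7,   31.2]), array([-0.01, -0.02, -0.03]))
[[-0.107, 0.951, 0.29, 0.355], [0.994, 0.103, 0.031, 0.363], [-0.0, 0.291, -0.957, 0.374], [0.0, 0.0, 0.0, 1.0]]
```

View pics/w0.png

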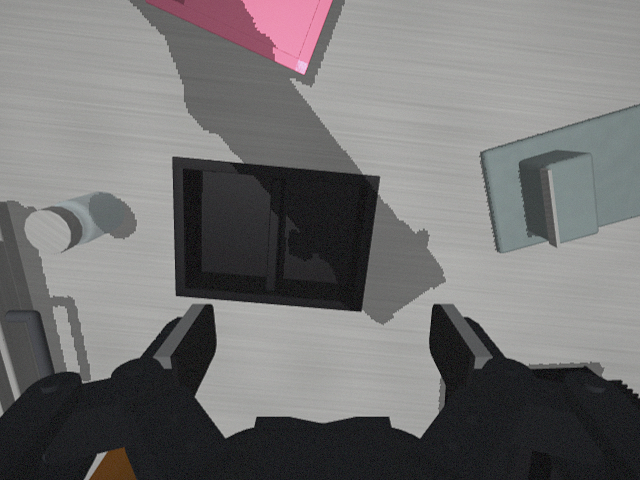

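The wrist view shows the tray rim corners at about (174,158), (379,177), (362,311) and (177,295), with the divider from (278,183) to (270,290). The shaker is at the far left.

Emit:
arm_command(
  commands=[-0.044,-0.455,0,0,0,0,1,-0.044,-0.455,0,0,0,0,1,-0.044,-0.455,0,0,0,0,1,-0.044,-0.455,0,0,0,0,1,-0.044,-0.455,0,0,0,0,1,-0.044,-0.455,0,0,0,0,1,-0.044,-0.455,0,0,0,0,1,-0.044,-0.455,0,0,0,0,1],
)

```text
t: 1.75
eef_pos: [0.5088, -0.0203, 0.2313]
tool_rot: [-0.0, -0.054, 0.999, 0.0]
contact_force: [1.3, -0.4, -0.8]
gripper_width: 1.002
grasp_force: 0.0
```

Emit:
arm_command(
  commands=[0,0,0,0,0,0,1,0,0,0,0,0,0,1],
)

```text
t: 1.95
eef_pos: [0.5087, -0.0195, 0.2311]
tool_rot: [-0.0, -0.052, 0.999, 0.0]
contact_force: [-0.3, 0.6, -0.9]
gripper_width: 0.999
grasp_force: 0.0
```

```bash
python3 - <<'E'
from h import *
from station import *
c=dict(np.load("pics/w0.npz"))
p=ray(c,[(174,158),(379,177),(362,311),(177,295)],.04)[:,:2]
print("tray",p.round(4).tolist(),p.mean(0),np.hypot(*(p-np.roll(p,1,0)).T))
# sides of the tray: wide in y. divider direction from its ends
d=ray(c,[(278,183),(270,290)],.036);print("div",d)
o=get_obs();print(o["eef_pos"],o["t"],delta(o,(.5224,-.076,.2),.108))
c=read_camera("wrist");np.savez("pics/w1.npz",**c);cv2.imwrite("pics/w1.png",c["img"][:,:,::-1])
E
```

```text
tray [[0.3941, 0.2342], [0.3912, 0.4183], [0.5262, 0.4216], [0.5284, 0.2358]] [0.45995835 0.32745429] [0.13429082 0.18412677 0.13504381 0.18584342]
div [[0.40697892 0.32744307 0.036     ]
 [0.51491332 0.32719365 0.036     ]]
[ 0.50873167 -0.01951833  0.23105327] 1.95 (array([ -7.7, -57.6,  31. ]), array([ 0.  , -0.04, -0.22]))
```

View pics/w1.png

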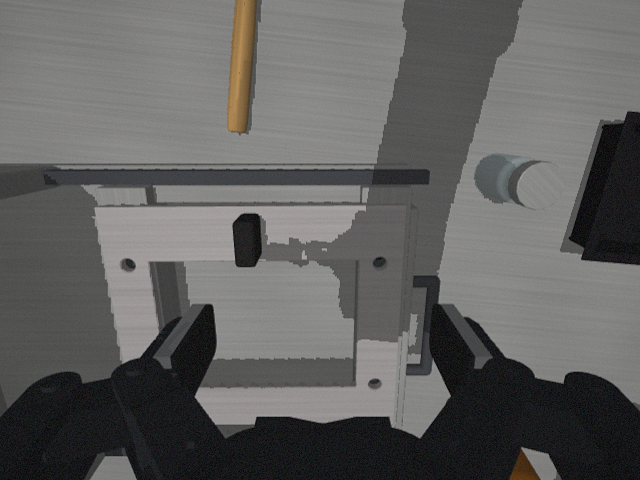

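The wrist view shows plate holes at (128,264), (379,262) and (374,383), and the grip top around (247,240). I'll cross-check the plate pose with these.

```bash
python3 - <<'E'
from h import *
from station import *
c=dict(np.load("pics/w1.npz"));im=c["img"]
p=np.array([blob(im,u,8)[0] for u in[(374,383),(128,264),(379,262)]]);w=ray(c,p,.085)[:,:2]
o,y,r=fit(HOL[[0,2,3]],w);print(p,o,y,(r*1e3).round(1))
M=np.array([[np.cos(y),-np.sin(y)],[np.sin(y),np.cos(y)]]);g=o+M@[-.087,0];print("grip",g)
print(ray(c,[(246,217)],.117))
ob=get_obs();print(delta(ob,(*g,.09),y))
E
```

```text
[[373.80762359 381.78737344]
 [129.4510978  263.20558882]
 [378.54302671 259.52522255]] [ 0.6062652  -0.06758044] 0.11263539587711557 [[ 0.4 -1. ]
 [ 0.4  2.2]
 [-0.8 -1.1]]
grip [ 0.51981649 -0.07735901]
[[ 0.50071629 -0.07596839  0.117     ]]
(array([ -4.8, -60.4, 140.9]), array([ 0.03, -0.04, -0.31]))
```

Emit:
arm_command(
  commands=[-0.006,-0.059,0.0,0,0,0,0.6,-0.006,-0.059,0.02,0,0,0,0.6,-0.006,-0.059,0.06,0,0,0,0.6,-0.006,-0.059,0.1,0,0,0,0.6,-0.006,-0.059,0.12,0,0,0,0.6,-0.006,-0.059,0.13,0,0,0,0.6,-0.006,-0.059,0.138,0,0,0,0.6,-0.006,-0.059,0.138,0,0,0,0.6],
)

```text
t: 2.8
eef_pos: [0.5214, -0.0756, 0.0931]
tool_rot: [-0.0, -0.054, 0.999, 0.0]
contact_force: [0.0, -0.8, -0.3]
gripper_width: 0.599
grasp_force: 0.0
```

Emit:
arm_command(
  commands=[0,0,0,0,0,0,0.3,0,0,0,0,0,0,0.22,0,0,0,0,0,0,0.1,0,0,0,0,0,0,0.0,0,0,0,0,0,0,0,0,0,0,0,0,0,0],
  force=20,
)

```text
t: 3.4
eef_pos: [0.522, -0.0766, 0.0942]
tool_rot: [0.001, -0.054, 0.999, 0.0]
contact_force: [-1.1, -0.0, 6.5]
gripper_width: 0.184
grasp_force: 24.7
```

```bash
python3 - <<'E'
from h import *
from station import *
o=get_obs();print(o["eef_pos"],o["contact_force"],o["gripper_width"]*85,o["grasp_force"])
c=read_camera("top");im=c["img"];np.savez("pics/top1.npz",**c)
cv2.imwrite("pics/crop2.png",cv2.resize(im[80:270,340:540,::-1],None,fx=3.1,fy=3.1,interpolation=2))
E
```

```text
[ 0.52198124 -0.07655887  0.09419833] [-1.0636475  -0.02541044  6.48924091] 15.663874020637156 24.70088303089142
```

View pics/crop2.png

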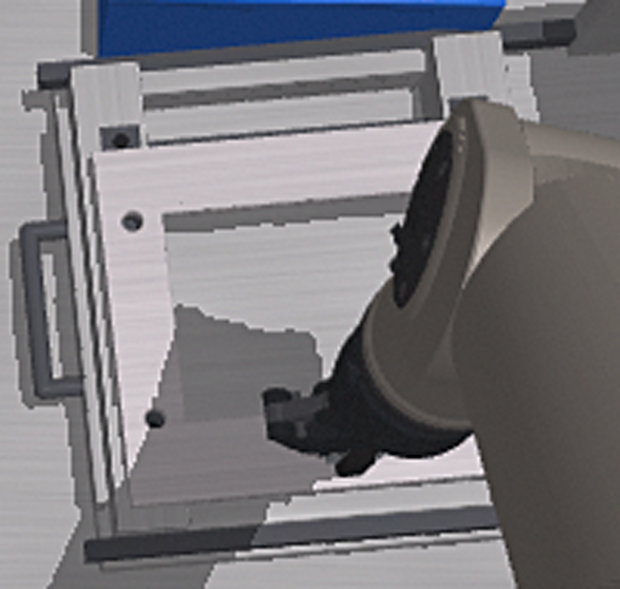

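The grip is held (15.7 mm between the pads) and the plate hasn't moved. Now I'll slide it back gently, easing off the slight downward push.

Emit:
arm_command(
  commands=[-0.003,0,-0.001,0,0,0,0,-0.007,0,-0.001,0,0,0,0,-0.011,0,-0.001,0,0,0,0,-0.015,0,-0.001,0,0,0,0,-0.018,0,-0.001,0,0,0,0,-0.02,0,-0.001,0,0,0,0,-0.02,0,-0.001,0,0,0,0],
)

```text
t: 4.15
eef_pos: [0.5417, -0.0744, 0.0943]
tool_rot: [0.0, -0.054, 0.999, -0.0]
contact_force: [-0.9, -0.2, 2.3]
gripper_width: 0.183
grasp_force: 24.2
```

```bash
python3 - <<'E'
from h import *
from station import *
o=get_obs();print(o["eef_pos"],o["contact_force"],o["torque"])
c=read_camera("top");im=c["img"]
c0=dict(np.load("pics/top1.npz"))
a=[blob(c0["img"],u,5)[0] for u in[(383,151),(390,215)]];wa=ray(c0,a,.085)
p=[blob(im,u,5)[0] for u in[(381,141),(388,204)]]
w=ray(c,p,.085);print(p,"before",wa,"now",w,"moved",w-wa)
E
```

```text
[ 0.54173564 -0.07442825  0.09429501] [-0.94903502 -0.24985953  2.25673147] [-0.08295936  0.24942257 -0.01150097]
[array([382.08247423, 141.41237113]), array([388.83608361, 205.00770077])] before [[0.65743152 0.04486854 0.085     ]
 [0.53635916 0.03291444 0.085     ]] now [[0.6762053  0.04583278 0.085     ]
 [0.55590977 0.03378962 0.085     ]] moved [[0.01877378 0.00096424 0.        ]
 [0.01955061 0.00087518 0.        ]]
```

Emit:
arm_command(
  commands=[-0.002,0,0,0,0,0,0,-0.004,0,0,0,0,0,0,-0.006,0,0,0,0,0,0,-0.006,0,0,0,0,0,0,-0.006,0,0,0,0,0,0.1,-0.006,0,0,0,0,0,0.25,-0.006,0,0,0,0,0,0.3,-0.006,0,0,0,0,0,0.3],
)

```text
t: 5.0
eef_pos: [0.5473, -0.074, 0.0947]
tool_rot: [0.0, -0.054, 0.999, -0.0]
contact_force: [-0.6, -0.5, 0.2]
gripper_width: 0.299
grasp_force: 0.0
```

```bash
python3 - <<'E'
from h import *
from station import *
o=get_obs();print(o["eef_pos"],o["contact_force"],o["gripper_width"])
c=read_camera("top");im=c["img"];s=read_camera("side");np.savez("pics/side1.npz",**s)
p=[blob(im,u,5)[0] for u in[(382,139),(388,202)]]
w=ray(c,p,.085);print(p,"now",w,ray(c,p,.078))
cv2.imwrite("pics/s1.png",cv2.resize(np.vstack([np.load("pics/side0.npz")["img"][165:270,190:350],s["img"][165:270,190:350]])[:,:,::-1],None,fx=2.8,fy=2.8,interpolation=2))
E
```

```text
[ 0.54734768 -0.07399903  0.09473869] [-0.6074415  -0.54568004  0.20024586] 0.29890094204368206
[array([380.85267857, 139.35446429]), array([389.68493151, 202.67579909])] now [[0.68017055 0.04808474 0.085     ]
 [0.56025144 0.03226158 0.085     ]] [[0.68300535 0.04743675 0.078     ]
 [0.56217277 0.03149305 0.078     ]]
```

View pics/s1.png

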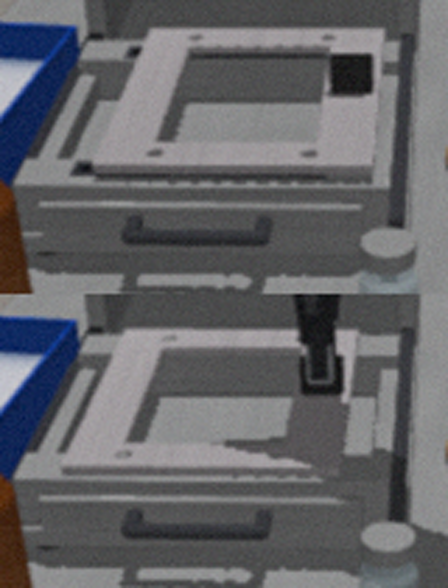

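In the lower strip (after the slide) the holes show bright pin tips inside and the gap under the plate's edge is gone, so it looks dropped. I'll raise the arm and check the height.

Emit:
arm_command(
  commands=[0,0,-0.02,0,0,0,0.4,0,0,-0.06,0,0,0,0.6,0.01,0.05,-0.11,0,0,0,1,0.03,0.1,-0.16,0,0,0,1,0.03,0.15,-0.16,0,0,0,1,0.03,0.2,-0.16,0,0,0,1,0.03,0.25,-0.16,0,0,0,1,0.03,0.25,-0.16,0,0,0,1],
)

```text
t: 5.9
eef_pos: [0.4896, 0.1753, 0.2553]
tool_rot: [0.001, -0.055, 0.998, 0.001]
contact_force: [-0.0, -0.3, -0.6]
gripper_width: 1.002
grasp_force: 0.0
```

```bash
python3 - <<'E'
from h import *
from station import *
o=get_obs();print(o["eef_pos"],o["t"])
t=read_camera("top");s=read_camera("side");np.savez("pics/t2.npz",**t);np.savez("pics/s2.npz",**s)
t0=dict(np.load("pics/top0.npz"));s0=dict(np.load("pics/side0.npz"))
def crop(c,y0,y1,x0,x1,f):return cv2.resize(c["img"][y0:y1,x0:x1,::-1],None,fx=f,fy=f,interpolation=2)
a=crop(t,80,270,340,540,2.9);b=crop(s,165,270,190,350,2)
cv2.imwrite("pics/t2.png",a);cv2.imwrite("pics/s2.png",crop(s,165,270,190,350,4.5))
E
```

```text
[0.48960244 0.17525053 0.25525818] 5.9
```

View pics/t2.png

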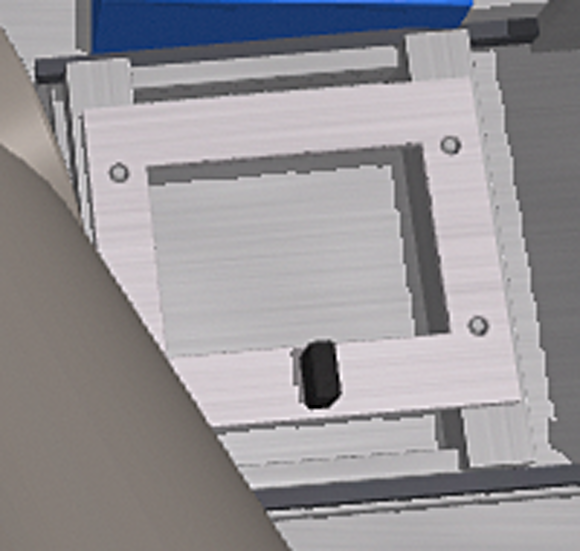

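View pics/s2.png

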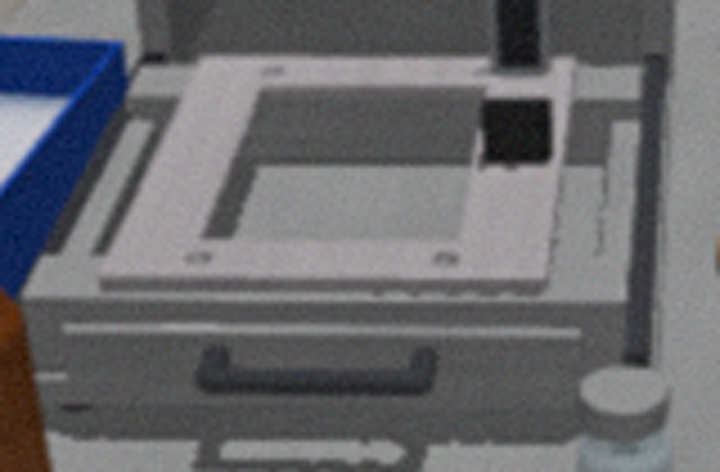

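All the visible holes show pins centred in them, so the plate is home. Next is the tray.

```bash
python3 - <<'E'
from h import *
from station import *
c=dict(np.load("pics/t2.npz"));w=ray(c,[(380.7,139.7),(495.2,130),(504.8,192.1)],.078)[:,:2]
o,y,r=fit(HOL[:3],w);print("plate",o,y,(r*1e3).round(1).tolist())
ob=get_obs();print(delta(ob,(.460,.3275,.15),.008))
E
```

```text
plate [ 0.63380366 -0.0641274 ] 0.10501574384179571 [[-0.0, 0.1], [-0.2, -0.2], [0.2, 0.1]]
(array([ 11.8, 151.7, 105.2]), array([0.16, 0.04, 6.21]))
```

Emit:
arm_command(
  commands=[0.012,0.05,0,0,0,3,0.8,0.012,0.1,0,0,0,6.2,0.8,0.012,0.152,0.02,0,0,6.2,0.8,0.012,0.152,0.06,0,0,6.2,0.8,0.012,0.152,0.1,0,0,6.2,0.8,0.012,0.152,0.1,0,0,6.2,0.8,0.012,0.152,0.1,0,0,6.2,0.8],
)

```text
t: 6.7
eef_pos: [0.4627, 0.3204, 0.1547]
tool_rot: [-0.0, 0.001, 1.0, -0.001]
contact_force: [0.6, -0.1, 0.9]
gripper_width: 0.798
grasp_force: 0.0
```

```bash
python3 - <<'E'
from h import *
from station import *
ob=get_obs();print(ob["eef_pos"],delta(ob,(.4605,.3275,.010),.008))
c=read_camera("wrist");np.savez("pics/w3.npz",**c);cv2.imwrite("pics/w3.png",c["img"][:,:,::-1])
E
```

```text
[0.46274066 0.32037649 0.15470835] (array([  2.2,   7.3, 144.7]), array([-0.07, -0.03, -0.59]))
```

View pics/w3.png

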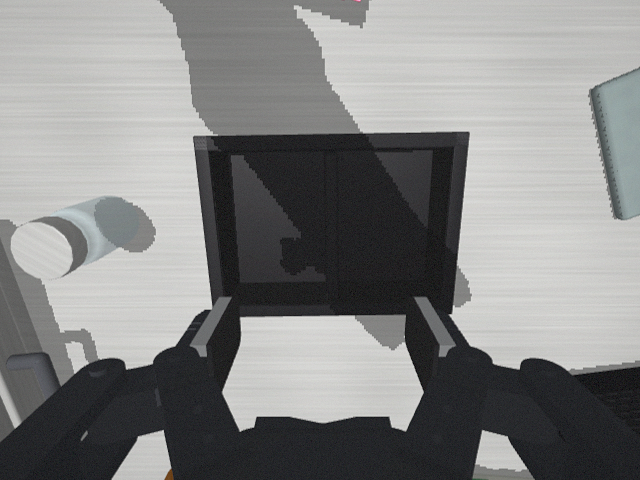

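Tray under the gripper: divider at column ~333, finger midpoint at ~322, and the tray is square to the pads. I'll let the arm settle and re-measure.

Emit:
arm_command(
  commands=[0,0,0,0,0,0,0.8,0,0,0,0,0,0,0.8],
)

```text
t: 6.95
eef_pos: [0.4635, 0.3218, 0.1564]
tool_rot: [0.001, 0.001, 1.0, 0.001]
contact_force: [-0.5, -0.1, -0.0]
gripper_width: 0.797
grasp_force: 0.0
```

```bash
python3 - <<'E'
from h import *
from station import *
c=dict(np.load("pics/w3.npz"))
p=ray(c,[(194,137),(469,132),(450,314),(217,316)],.04)[:,:2]
print(p,p.mean(0));e=p[1]-p[0];f=p[2]-p[3];print(np.arctan2(-e[0],e[1]),np.arctan2(-f[0],f[1]),ray(c,[(333,150),(330,285)],.036))
ob=get_obs();print(ob["eef_pos"],delta(ob,(.4605,.3275,.010),.008))
E
```

```text
[[0.39345592 0.23311996]
 [0.390632   0.41857918]
 [0.52703639 0.4193087 ]
 [0.52847296 0.23707032]] [0.45989932 0.32701954]
0.015225441460886576 0.007882717606234985 [[0.40243204 0.32724504 0.036     ]
 [0.50404183 0.32555233 0.036     ]]
[0.46351443 0.3218022  0.1563764 ] (array([  3.4,   5.3, 146.4]), array([ 0.14,  0.15, -0.56]))
```

Emit:
arm_command(
  commands=[0.0035,0.005,0.03,0,0,-0.6,0.8,0.0035,0.005,0.07,0,0,-0.6,0.7,0.0035,0.005,0.105,0,0,-0.6,0.6,0.0035,0.005,0.13,0,0,-0.6,0.6,0.0035,0.005,0.14,0,0,-0.6,0.6,0.0035,0.005,0.145,0,0,-0.6,0.6,0.0035,0.005,0.145,0,0,-0.6,0.6],
)

```text
t: 7.65
eef_pos: [0.4594, 0.3268, 0.01]
tool_rot: [0.0, -0.005, 1.0, 0.0]
contact_force: [-0.4, 0.3, -0.0]
gripper_width: 0.606
grasp_force: 0.0
```

Emit:
arm_command(
  commands=[0,0,0,0,0,0,0.3,0,0,0,0,0,0,0.2,0,0,0,0,0,0,0.1,0,0,0,0,0,0,0,0,0,0,0,0,0,0,0,0,0,0,0,0,0],
  force=25,
)

```text
t: 8.25
eef_pos: [0.4594, 0.3269, 0.0103]
tool_rot: [0.001, -0.005, 1.0, 0.001]
contact_force: [-0.4, 0.3, 5.8]
gripper_width: 0.111
grasp_force: 25.9
```

Emit:
arm_command(
  commands=[0,0,-0.02,0,0,0,0,0,0,-0.06,0,0,0,0,0,0,-0.11,0,0,0,0,0,0,-0.16,0,0,0,0,0,0,-0.19,0,0,0,0,0,0,-0.19,0,0,0,0],
)

```text
t: 8.85
eef_pos: [0.4612, 0.3282, 0.2045]
tool_rot: [0.003, -0.005, 1.0, 0.003]
contact_force: [-0.3, 1.0, -1.6]
gripper_width: 0.112
grasp_force: 24.8
```

```bash
python3 - <<'E'
from h import *
from station import *
ob=get_obs();print(ob["eef_pos"],ob["gripper_width"],delta(ob,(.6335,-.0641,.2),.105))
E
```

```text
[0.46117125 0.32817192 0.20453712] 0.11247562601344345 (array([-168.7, -393.9,    3.2]), array([ 0.35,  0.41, -5.49]))
```

Emit:
arm_command(
  commands=[-0.012,-0.03,0,0,0,-0.5,0,-0.029,-0.068,0,0,0,-1,0,-0.046,-0.108,0,0,0,-2,0,-0.063,-0.148,0,0,0,-3,0,-0.08,-0.188,0,0,0,-4,0,-0.097,-0.228,0,0,0,-5,0,-0.114,-0.268,0,0,0,-5.5,0,-0.131,-0.308,0,0,0,-5.5,0],
)

```text
t: 9.65
eef_pos: [0.5924, 0.018, 0.1982]
tool_rot: [-0.001, -0.053, 0.999, -0.0]
contact_force: [0.6, 0.7, -0.3]
gripper_width: 0.111
grasp_force: 24.8
```

```bash
python3 - <<'E'
from h import *
from station import *
ob=get_obs();print(ob["eef_pos"],ob["gripper_width"],delta(ob,(.6335,-.0641,.13),.105))
E
```

```text
[0.59242217 0.0179544  0.19819658] 0.11126576063361644 (array([-32.3, -85.9,  68.1]), array([-0.  , -0.1 ,  0.06]))
```

Emit:
arm_command(
  commands=[-0.015,-0.04,0,0,0,0,0,-0.028,-0.075,0,0,0,0,0,-0.032,-0.086,0.01,0,0,0,0,-0.032,-0.086,0.04,0,0,0,0,-0.032,-0.086,0.065,0,0,0,0,-0.032,-0.086,0.065,0,0,0,0,-0.032,-0.086,0.065,0,0,0,0],
)

```text
t: 10.35
eef_pos: [0.6329, -0.0618, 0.1336]
tool_rot: [-0.001, -0.053, 0.999, 0.0]
contact_force: [0.2, 0.5, -0.1]
gripper_width: 0.113
grasp_force: 24.8
```

```bash
python3 - <<'E'
from h import *
from station import *
ob=get_obs();print(ob["eef_pos"],ob["gripper_width"],delta(ob,(.6335,-.0641,.05),.105))
c=read_camera("wrist");np.savez("pics/w4.npz",**c)
# tray rim check: dark mask of rim corners (rim top z = tcp z + 0.03)
g=cv2.cvtColor(c["img"],cv2.COLOR_RGB2GRAY)
for v in(120,160,200,230):print(v,[int(x) for x in np.flatnonzero(np.diff((g[v]<60).astype(int)))])
E
```

```text
[ 0.63292413 -0.06183864  0.13362204] 0.1125121296504341 (array([-0.5, -2.3, 83.6]), array([ 0.02, -0.12,  0.07]))
120 [299, 335]
160 [12, 630]
200 [22, 176, 178, 181, 183, 184, 191, 192, 194, 197, 198, 199, 202, 203, 206, 207, 215, 217, 231, 232, 255, 256, 303, 304, 306, 312, 315, 316, 320, 321, 323, 324, 325, 328, 330, 344, 348, 349, 360, 361, 363, 364, 366, 367, 368, 369, 370, 371, 373, 374, 376, 377, 378, 381, 384, 385, 386, 389, 391, 399, 400, 404, 405, 621]
230 [30, 232, 233, 248, 249, 253, 254, 258, 259, 260, 261, 266, 267, 285, 286, 291, 292, 299, 300, 304, 305, 311, 322, 350, 351, 359, 360, 370, 371, 614]
```

The tray is centred in the hand (edges symmetric about column 321). I'll correct y and lower it.

Emit:
arm_command(
  commands=[-0.0005,-0.0025,0.01,0,0,0,0,-0.0005,-0.0025,0.025,0,0,0,0,-0.0005,-0.0025,0.04,0,0,0,0,-0.0005,-0.0025,0.05,0,0,0,0,-0.0005,-0.0025,0.06,0,0,0,0,-0.0005,-0.0025,0.068,0,0,0,0,-0.0005,-0.0025,0.07,0,0,0,0],
)

```text
t: 11.1
eef_pos: [0.6337, -0.0649, 0.063]
tool_rot: [-0.001, -0.053, 0.999, 0.0]
contact_force: [0.6, 0.6, -0.9]
gripper_width: 0.114
grasp_force: 24.8
```

```bash
python3 - <<'E'
from h import *
from station import *
ob=get_obs();print(ob["eef_pos"],ob["contact_force"],delta(ob,(.6335,-.0641,.05),.105))
E
```

```text
[ 0.6337189  -0.06486031  0.06300363] [ 0.59228252  0.60371362 -0.85107459] (array([ 0.1,  0.8, 13. ]), array([ 0.01, -0.1 ,  0.03]))
```

No contact yet, with the tray well inside the opening. I'll lower the rest, then release.

Emit:
arm_command(
  commands=[0,0.0005,0.004,0,0,0,0,0,0.0005,0.008,0,0,0,0,0,0.0005,0.0115,0,0,0,0,0,0.0005,0.0115,0,0,0,0],
)

```text
t: 11.5
eef_pos: [0.6341, -0.0643, 0.0524]
tool_rot: [-0.0, -0.053, 0.999, 0.0]
contact_force: [0.1, 0.1, -0.8]
gripper_width: 0.112
grasp_force: 24.8
```

Emit:
arm_command(
  commands=[0,0,0,0,0,0,0.15,0,0,0,0,0,0,0.3,0,0,0,0,0,0,0.5,0,0,0,0,0,0,0.5,0,0,0,0,0,0,0.5],
)

```text
t: 12.0
eef_pos: [0.6344, -0.0644, 0.0529]
tool_rot: [0.0, -0.053, 0.999, 0.0]
contact_force: [0.8, 0.6, -0.5]
gripper_width: 0.499
grasp_force: 0.0
```

Emit:
arm_command(
  commands=[0,0,-0.02,0,0,0,0.5,0,0,-0.06,0,0,0,0.5,0,0,-0.11,0,0,0,0.5,0.03,0.05,-0.15,0,0,0,0.5,0.05,0.1,-0.18,0,0,0,0.5,0.07,0.15,-0.18,0,0,0,0.5,0.1,0.2,-0.18,0,0,0,0.5,0.12,0.24,-0.18,0,0,0,0.5],
)

```text
t: 12.8
eef_pos: [0.5083, 0.1334, 0.2325]
tool_rot: [0.001, -0.053, 0.999, 0.0]
contact_force: [1.2, 0.6, -0.0]
gripper_width: 0.5
grasp_force: 0.0
```

Emit:
arm_command(
  commands=[0,0.05,0,0,0,0,0.5,0,0.1,0,0,0,0,0.5,0,0.14,0,0,0,0,0.5,0,0.14,0,0,0,0,0.5],
)

```text
t: 13.2
eef_pos: [0.4921, 0.2786, 0.2316]
tool_rot: [-0.0, -0.058, 0.998, 0.002]
contact_force: [-0.2, -0.2, 0.4]
gripper_width: 0.501
grasp_force: 0.0
```

```bash
python3 - <<'E'
from h import *
from station import *
print(get_obs()["t"],get_obs()["contact_force"])
t=read_camera("top");s=read_camera("side");np.savez("pics/t5.npz",**t);np.savez("pics/s5.npz",**s)
im=t["img"];g=cv2.cvtColor(im,cv2.COLOR_RGB2GRAY)
m=np.zeros_like(g);m[100:235,360:530]=g[100:235,360:530]<70
k=cv2.findContours(m,0,2)[0];k=max(k,key=cv2.contourArea);b=cv2.boxPoints(cv2.minAreaRect(k))
wb=ray(t,b,.080)[:,:2];print(wb.round(4).tolist(),wb.mean(0),np.hypot(*(wb-np.roll(wb,1,0)).T))
hp=[(380.7,139.7),(495.2,130),(504.8,192.1)];o,y,r=fit(HOL[:3],ray(t,[blob(im,u,4)[0] for u in hp],.078)[:,:2]);print(o,y,r.round(4).tolist())
e=wb-np.roll(wb,1,0);print(np.arctan2(e[:,1],e[:,0]))
a=cv2.resize(im[80:270,300:540,::-1],None,fx=2.5,fy=2.5,interpolation=2);cv2.imwrite("pics/t5.png",a)
E
```

```text
13.2 [-0.18157611 -0.24648417  0.3776873 ]
[[0.6926, 0.0365], [0.7179, -0.154], [0.5429, -0.1652], [0.5186, 0.0186]] [ 0.61800425 -0.066043  ] [0.17489806 0.19211767 0.17531106 0.18544222]
[ 0.63425875 -0.06286361] 0.0910037765807169 [[-0.0014, -0.0008], [0.0004, -0.0019], [0.001, 0.0027]]
[ 0.10232534 -1.43893221 -3.07732276  1.70218077]
```

I've used all ten pictures, so the final check is numeric. I'll remove the grip from the mask and triangulate the rim corners from the two views.

```bash
python3 - <<'E'
from h import *
def corners(c,x0,x1,y0,y1,k):
    g=cv2.cvtColor(c["img"],cv2.COLOR_RGB2GRAY);m=np.zeros_like(g);m[y0:y1,x0:x1]=g[y0:y1,x0:x1]<75
    m=cv2.morphologyEx(cv2.morphologyEx(m,3,np.ones((5,5))),2,np.ones((k,k)))
    q=max(cv2.findContours(m,0,2)[0],key=cv2.contourArea);h=cv2.convexHull(q)
    for e in np.linspace(2,15,40):
        a=cv2.approxPolyDP(h,e,True)[:,0]
        if len(a)==4:break
    return a.astype(float),cv2.contourArea(q)
t=dict(np.load("pics/t5.npz"));s=dict(np.load("pics/s5.npz"))
a,A=corners(t,360,530,100,235,21);b,B=corners(s,195,335,165,245,9);print(a.tolist(),A,b.tolist(),B)
wa=ray(t,a,.080);print("top@.08",wa[:,:2].round(4).tolist(),wa[:,:2].mean(0),np.hypot(*(wa-np.roll(wa,1,0))[:,:2].T))
P=[c["camera_matrix"]@np.linalg.inv(c["pose"])[:3] for c in(t,s)]
for p in a:
    best=None
    for q in b:
        X=cv2.triangulatePoints(P[0],P[1],p,q)[:,0];X=X[:3]/X[3]
        err=sum(np.linalg.norm((lambda v:v[:2]/v[2])(M@np.r_[X,1])-z) for M,z in zip(P,(p,q)))
        if best is None or err<best[0]:best=(err,X,q)
    print(p,best[2],best[1].round(4),round(best[0],2))
E
```

```text
[[487.0, 127.0], [495.0, 196.0], [395.0, 203.0], [390.0, 134.0]] 7093.0 [[332.0, 166.0], [297.0, 221.0], [235.0, 218.0], [223.0, 165.0]] 3740.5
top@.08 [[0.7092, -0.148], [0.5773, -0.1573], [0.5612, 0.0222], [0.6929, 0.0307]] [ 0.63515605 -0.0630908 ] [0.1795018  0.13228195 0.18015951 0.1320245 ]
[487. 127.] [235. 218.] [ 0.7666 -0.1879 -0.0513] 0.25
[495. 196.] [297. 221.] [ 0.6065 -0.1993 -0.0533] 8.44
[395. 203.] [297. 221.] [0.5549 0.0211 0.0745] 8.2
[390. 134.] [235. 218.] [0.6892 0.0299 0.0774] 4.84
```

```bash
python3 -c "
from station import *
print(hand_in())"
```

```text
the job is handed in; nothing more can be done
None
```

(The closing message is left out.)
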